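# Load the tape stand from the studio drawer

### The job

Pull the top drawer of the little wooden cabinet gently out to its stop and leave it fully open. Take the blue tape roll out of it and slide it down over the upright spindle of the tape stand until it lies flat on the collar, without letting it drop. Leave the yellow roll and the eraser in the drawer, keep the lower drawer shut, do not touch the lamp bar over the knobs, and leave the ink jars and the other things on the table standing where they are.

Things in the scene. Friction and masses are not known exactly. Their poses are not given: they have to be found in the camera images.
- cab: Plywood two-drawer cabinet, 240 deep x 300 wide x 170 high, fixed. Origin: centre of its underside; its drawer front faces its own -x, y runs across the width, z up. On its top, at the middle and back, lie books up to 202 above the table.
- cab_drawer0_handle (a point): Grip point of the brass knob of the TOP drawer: a disc 28 in diameter and 16 thick on a 12 thick, 27 long stem, axis along the cabinet's x. The point lies in the middle of the disc, 35 in front of the drawer's face, 132 above the table (38 below the cabinet's top). The lower drawer has the same knob 73 below it.
- cab_drawer0 (a joint): Top drawer, m: 0 shut, grows as it slides out along the cabinet's -x, stop at 0.1656. It may start up to 8 mm ajar. Inside it is 195 deep x 258 wide with 6 thick walls rising 53 above the floor; the front panel is 15 thick, its top 61 above the floor.
- cab_drawer1 (a joint): Lower drawer, m: 0 shut, grows as it slides out. Stays shut.
- drawer_floor (a point): Centre of the top drawer's inner floor, 95 above the table; axes as the cabinet's. It moves with the drawer.
- lamp: Black LED bar lamp, fixed to the cabinet; its frame is the cabinet's. The bar is 250 long (y -125 to 125), 38 wide (x -148 to -110: it juts out 28 in front of the shut drawer's face), 12 thick; its underside is 207 above the table, 75 above the top knob's centre, so a gripper pointing straight down on the shut drawer's knob would hit it. A 12 thick stem carries it from the top at x -30, y 118.
- blue_roll: Blue tape roll, 52 outer diameter, 32 bore, 24 high, lying flat in the front part of the top drawer. Origin: centre of its underside, z along its axis.
- yellow_roll: Yellow tape roll of the same size, beside the blue one in the drawer. Left in the drawer.
- eraser: White eraser, 45 x 22 x 12, loose in the back of the top drawer. Origin: centre of its underside.
- stand: Tape stand, fixed: round dark base 90 in diameter and 10 high, on it a collar 40 in diameter up to height 25, and an aluminium spindle 27.6 in diameter, straight up to height 67 and tapering to 16 in diameter at its top at height 75. Origin: centre of the underside. The ink jars stand to its own +y and -y, its x sides are free.
- stand_seat (a point): Centre of the collar's top face on the spindle's axis, 25 above the table: the roll's underside rests here.
- ink_red: Red ink jar with a white cap, 40 in diameter, 58 high, loose, on the +y side of the stand, about 85 from its centre. Origin: centre of its underside.
- ink_green: Green ink jar of the same size on the -y side of the stand.
- cup: White mug, 72 in diameter, 75 high, loose on the table. Origin: centre of its underside.
- brush_jar: Glass jar with brushes, 72 in diameter, about 220 high over the brushes, loose on the table. Origin: centre of its underside.
Things that resemble listed ones, but are neither listed nor needed, are in the scene too. Of the things that look like the stand, take the one that is nearest to the robot's base at the start.

How it is judged:
By the outcome, as a careful person would: the job done as asked, in the order asked, and still so for the second after the job is handed in, with the robot touching nothing.
It also fails if it takes over 67 s, if anything falls off the work surface, if the arm or the gripper's body presses on something with over 40 N, if the wrist force passes 120 N, or if a joint passes its speed limit or range.

### The arm

A 6-joint arm with a two-finger parallel gripper is mounted at the origin on the work surface. World frame = base frame: x ahead of the robot, y to its left, z up, the work surface at z = 0. Lengths are in m, angles in rad, forces in N, time in s.
With the tool pointing down it reaches from about 0.35 to 0.925 m from the base axis. Payload 6.4 kg.
Tool frame: the origin (TCP) lies between the finger pads; the fingertips stand r.nose_length ahead of it and the grasp point (between the pads) lies 3 mm ahead of it (r.nose_length is the distance from the TCP to the fingertips, in m); z points along the fingers, y is the line along which they close (so a half turn about z gives the same grasp; the last joint's range is limited). The gripper opens to 94 mm and grips with 3 to 60 N. Pads are 16 mm wide; open, the fingers measure 119 mm over their backs; the gripper's body (75 mm by 177 mm) begins 78 mm behind the grasp point.
Start: joints at [1.073, 0.245, 1.558, -0, 1.339, -0.174], TCP at [0.207, 0.616, 0.227] pointing down, gripper open.
Joint ranges: [-3.13, 3.13], [-1.02, 2.26], [0.13, 2.54], [-0.95, 4.09], [0.21, 2.88], [-2.74, 2.74]. Speed limits (rad/s): [2.57, 2.57, 3.14, 3.14, 3.14, 3.14].

### API

Orientations are given as a unit quaternion [x, y, z, w].
In Python, from cell import r, hand, eyes, close_job gives the robot as it stands. The module is installed in compiled form; this text tells all that it offers. Calls block until the motion is done:
- r.movep(position, orientation): joint-space move of the TCP to a pose.
- r.line_to(position, rot=None, vel=0.15): straight line of the TCP; rot=None keeps the orientation; vel is the mean speed in m/s.
- r.move_j(angles): joint-space move.
- hand.open_gripper() and hand.close_gripper(): open the fingers fully, or close them until they stop; the grip force is fixed at half the most.
- r.pause(seconds).
- r.ik(position, orientation): joint angles nearest the present ones, or None.
- r.get_obs(): the state.
- eyes.snapshot(name): name is "side" or "top"; returns a dict with "image" (384x512x3 uint8, blue, green, red), "z_map" (384x512 float32, m along the optical axis (not along the pixel's ray), 0 where there is no reading), "fov_y" (degrees; the focal length in pixels is half the picture's height over the tangent of half this angle, whatever the lens; pixels are square), "cx", "cy" (the principal point, pixels), "rvec" (rotation vector, rad) and "tvec" (3), from world to camera coordinates, as OpenCV has them. Camera axes: x right, y down, z forward; pixel columns grow to the right and rows downward; lengths in m; the calibration is good to about 2 mm. A picture is of the moment at which its call begins.
A pose or a line that the arm cannot do raises r.MotionError and nothing moves.
- close_job(): hands the job in; it is judged then, once.
The state is a dict: "time_s": time; "qpos": joint angles; "qd": joint speeds; "joint_efforts": joint torques, N m; "ee_pos": TCP position; "eef_rot": TCP orientation; "wrist_force": force on the tool from outside, world axes, zero at the start; "wrist_torque": the same for the moment, N m; "finger_gap": finger opening in m; "finger_force": force on a finger pad.
Only numpy, scipy, OpenCV 4.12 (cv2) and the standard library are available. Lean on these libraries where they do the work, as an engineer would, in place of code of your own. Each camera call takes 0.05 s, during which the arm holds its last target. There are 200 camera calls.

## Working session

There is one attempt and no reset: what is moved stays moved. The work goes in short steps, each a Python script; the robot and the scene stay as the last script left them, time stands still between calls to the robot, and variables do not carry over. Pictures are saved under pics/ and viewed, at most 10 in all, crops included, and the job is handed in when it is done.

```bash
mkdir -p pics
cat > h.py <<'E'
import numpy as np, cv2, pickle
from cell import r, hand, eyes, close_job
from scipy.spatial.transform import Rotation as R
def snap(n,fn):
    s=eyes.snapshot(n); cv2.imwrite(f'pics/{fn}.png',s['image']); pickle.dump(s,open(f'pics/{fn}.pkl','wb')); return s
def load(fn): return pickle.load(open(f'pics/{fn}.pkl','rb'))
def cloud(s):
    z=s['z_map']; h,w=z.shape; f=h/2/np.tan(np.radians(s['fov_y'])/2)
    v,u=np.mgrid[:h,:w]; c=np.stack([(u-s['cx'])/f*z,(v-s['cy'])/f*z,z],-1)
    M=cv2.Rodrigues(np.array(s['rvec'],float))[0]
    p=(c-np.array(s['tvec']).ravel())@M; p[z==0]=np.nan; return p
E
python3 - <<'E'
from h import *
for n in('side','top'):
    s=snap(n,n+'0'); M=cv2.Rodrigues(np.array(s['rvec'],float))[0]; print(n,s['fov_y'],-M.T@np.array(s['tvec']).ravel())
    a=s['image']; cv2.imwrite(f'pics/{n}0b.png',cv2.resize(a,(800,600)))
o=r.get_obs();print(o['time_s'],o['eef_rot'],o['finger_gap'],r.nose_length)
E
```

```text
side 55.54990895220878 [1.31895898 0.13375152 1.02724926]
top 54.00395632292436 [0.34063589 0.07172001 1.46308171]
0.1 [ 1.61201289e-01  9.86921192e-01 -7.88941227e-04 -2.86806921e-04] 0.094009146935927 0.022
```

View pics/top0b.png

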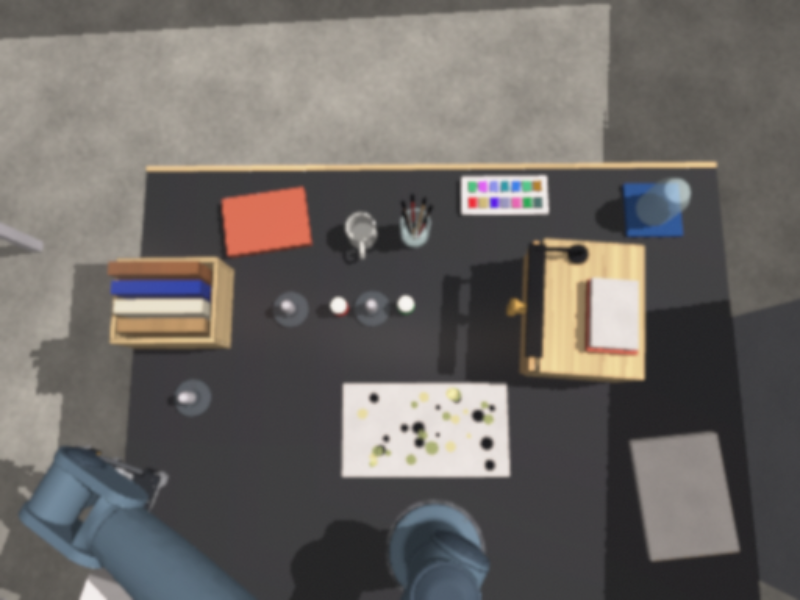

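View pics/side0b.png

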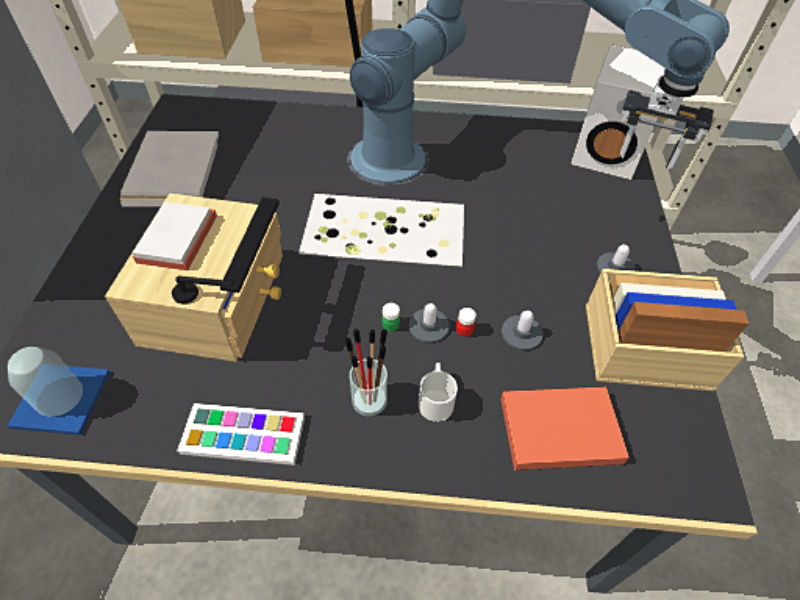

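The top view (800x600) shows the cabinet at (583,310) with its front and knob (515,307) facing left (world +y). There are three stands, at (372,308), (290,308) and (193,397). The one at (372,308), between the red (338,305) and green (405,303) jars, looks nearest. The side view shows the mug and brushes just beyond the stand.

Run:
```python
from h import *
for n in('top','side'):
    s=load(n+'0'); P=cloud(s); im=s['image']; X,Y,Z=P[...,0],P[...,1],P[...,2]
    print(n)
    m=(abs(Z-.17)<.004)&(Y<-.05)&(X>.2)&(X<.8); q=P[m][:,:2]
    print('cab top',m.sum(),cv2.minAreaRect((q*1000).astype(np.float32)))
    m=(abs(Z-.219)<.004)&(Y<-.05)&(X>.2)&(X<.8); print('lamp',m.sum(),cv2.minAreaRect((P[m][:,:2]*1000).astype(np.float32)))
    uvs=[(372,308),(290,308),(193,397)] if n=='top' else [(430,320),(525,328),(620,255)]
    for u,v in uvs:
        c=P[int(v*.64),int(u*.64)]
        d=np.hypot(X-c[0],Y-c[1])
        b=(d<.07)&(abs(Z-.010)<.004); t=(d<.07)&(Z>.073)&(Z<.082)
        w=(d<.03)&(Z>.035)&(Z<.067)
        print('stand',c, 'base',b.sum(),cv2.minEnclosingCircle((P[b][:,:2]*1000).astype(np.float32)) if b.any() else 0,'top',t.sum(),P[t].mean(0) if t.any() else 0, 'spin',w.sum(), P[w].mean(0) if w.any() else 0)
    for nm,uv in (dict(red=(338,305),green=(405,303),mug=(362,228),brush=(415,220)) if n=='top' else dict(red=(466,312),green=(391,309),mug=(438,385),brush=(368,380))).items():
        c=P[int(uv[1]*.64),int(uv[0]*.64)]; m=(np.hypot(X-c[0],Y-c[1])<.045)&(Z>.02)&(Z<.1); print(nm,P[m].min(0),P[m].max(0))
    hsv=cv2.cvtColor(im,cv2.COLOR_BGR2HSV)
    m=(Z>.11)&(Z<.155)&(Y>-.3)&(Y<-.06)&(X>.35)&(X<.7)
    print('knob region',m.sum());
    mm=m&(hsv[...,1]>130); 
    print(mm.sum(),np.nanmin(P[mm],0),np.nanmax(P[mm],0)) if mm.any() else 0
a=load('side0')['image'][110:240,60:230]; cv2.imwrite('pics/c1.png',cv2.resize(a,None,fx=4.4,fy=4.4,interpolation=cv2.INTER_CUBIC))
```

```text
top
cab top 2912 ((549.5809326171875, -346.723876953125), (223.10226440429688, 300.2416687011719), 85.74614715576172)
lamp 752 ((556.8567504882812, -252.91392517089844), (122.36307525634766, 247.47877502441406), 85.64436340332031)
stand [0.56669862 0.14763708 0.06850395] base 255 ((555.9988403320312, 150.94129943847656), 63.16293716430664) top 13 [0.57623405 0.15014294 0.07619976] spin 15 [0.56819894 0.15033246 0.05595829]
stand [0.56749739 0.34674721 0.06904254] base 252 ((568.2013549804688, 347.5923767089844), 59.47544479370117) top 17 [0.57284376 0.35461629 0.07482992] spin 21 [0.56955073 0.3509082  0.05517177]
stand [0.35725553 0.5771363  0.04370501] base 245 ((360.2873229980469, 571.03369140625), 62.51478576660156) top 17 [0.35462526 0.58796464 0.07519759] spin 30 [0.35460906 0.58291589 0.0551014 ]
red [0.55763768 0.21124021 0.02108048] [0.59270028 0.24749644 0.06370786]
green [0.56016977 0.04946961 0.02060603] [0.59563323 0.08424309 0.06340844]
mug [0.75286851 0.14134705 0.02097404] [0.80170453 0.21098063 0.07884227]
brush [0.75802517 0.01135    0.02201123] [0.80406268 0.075447
[... 616 characters left out ...]
8125), 60.127845764160156) top 25 [0.57859628 0.35397285 0.07537979] spin 48 [0.58593313 0.35194215 0.05047721]
stand [0.37079596 0.57862881 0.05983002] base 116 ((354.05206298828125, 586.2978515625), 47.84712219238281) top 20 [0.36251992 0.58797155 0.07588856] spin 52 [0.36733436 0.58455128 0.050967  ]
red [0.56073019 0.20924257 0.02000887] [0.59958886 0.24764052 0.06292734]
green [0.56433248 0.04613354 0.02030963] [0.60325013 0.08396368 0.06177804]
mug [0.70919826 0.14114748 0.02026334] [0.76868688 0.20993319 0.07927801]
brush [0.73683091 0.006713   0.02348534] [0.77910857 0.07208448 0.09986069]
knob region 535
102 [ 0.55167487 -0.26603622  0.11010203] [ 0.6417144  -0.17219048  0.14850587]
```

View pics/c1.png

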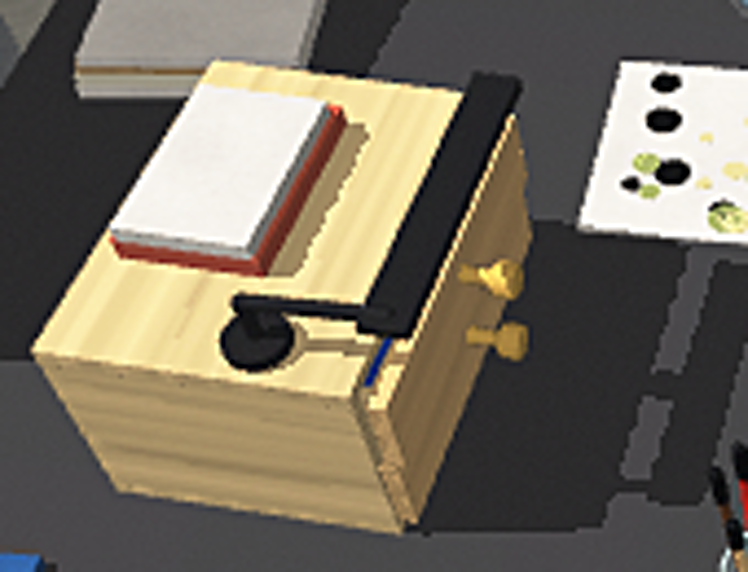

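Chosen stand: (0.578, 0.150), 0.60 m from the base, versus 0.675 and 0.687 m for the others. The crop shows both brass knobs at (500,280) and (510,340), and a blue sliver at (378,360), so the top drawer is slightly ajar. I'll approach the knob tilted 45° to stay clear of both the lamp and the stand.

```bash
cat >> h.py <<'E'
a=np.array([-.0755,-.99715,0]); b=np.array([.99715,-.0755,0]); up=np.array([0,0,1.])
KN=np.array([.5625,-.180,.132])
def quat(d,y): return R.from_matrix(np.stack([np.cross(y,d),y,d],1)).as_quat()
def obs(): 
    o=r.get_obs(); print(f"t{o['time_s']:.2f}",np.round(o['ee_pos'],4),'F',np.round(o['wrist_force'],1),'gap',round(o['finger_gap'],4),'ff',o['finger_force']); return o
E
python3 - <<'E'
from h import *
for t in(45,35):
  d=np.cos(np.radians(t))*a-np.sin(np.radians(t))*up
  for s in(1,-1):
    for back in(.003,.1): 
      for out in(0,.16):
        q=r.ik(KN-out*a-back*d,quat(d,s*b)); print(t,s,back,out,None if q is None else np.round(q,2))
for s in(1,-1):
  print('down',[None if (q:=r.ik(p,quat(-up,s*b))) is None else np.round(q,2) for p in ([.56,-.02,.2],[.578,.15,.1])])
E
```

```text
45 1 0.003 0 [-0.19  0.29  1.84 -0.9   1.11  0.35]
45 1 0.003 0.16 [ 0.09  0.36  1.75 -0.81  1.3   0.5 ]
45 1 0.1 0 [-0.07  0.21  1.8  -0.83  1.27  0.32]
45 1 0.1 0.16 [ 0.19  0.32  1.66 -0.76  1.46  0.47]
45 -1 0.003 0 None
45 -1 0.003 0.16 [ 0.09  0.36  1.75 -0.81  1.3  -2.64]
45 -1 0.1 0 None
45 -1 0.1 0.16 [ 0.19  0.32  1.66 -0.76  1.46 -2.67]
35 1 0.003 0 None
35 1 0.003 0.16 None
35 1 0.1 0 None
35 1 0.1 0.16 [ 0.26  0.42  1.63 -0.89  1.54  0.57]
35 -1 0.003 0 None
35 -1 0.003 0.16 None
35 -1 0.1 0 None
35 -1 0.1 0.16 [ 0.26  0.42  1.63 -0.89  1.54 -2.57]
down [array([-0.24,  0.06,  1.81, -0.  ,  1.26, -0.16]), array([ 0.06,  0.27,  1.78, -0.  ,  1.09,  0.14])]
down [None, None]
```

Run:
```python
from h import *
d=(a-up)/np.sqrt(2); Q=quat(d,b)
o=r.get_obs(); p=np.array(o['ee_pos']); r.line_to(p+[0,0,.1],vel=.2)
r.movep(KN-.14*d,Q); obs()
r.line_to(KN-.003*d,Q,vel=.1); obs()
hand.close_gripper(); obs()
s=snap('side','side1'); c=s['image'][90:250,50:260]; cv2.imwrite('pics/c2.png',cv2.resize(c,None,fx=3.6,fy=3.6,interpolation=cv2.INTER_CUBIC))
```

```text
t3.53 [ 0.5702 -0.0807  0.2312] F [-0.1 -0.3 -0.8] gap 0.0943 ff 0.0
t5.05 [ 0.5631 -0.1776  0.1347] F [-0.2  0.9 -0.1] gap 0.0937 ff 0.0
t6.10 [ 0.5637 -0.1778  0.1342] F [ 5.9 -0.5 -3.4] gap 0.0267 ff 29.999308744445443
```

View pics/c2.png

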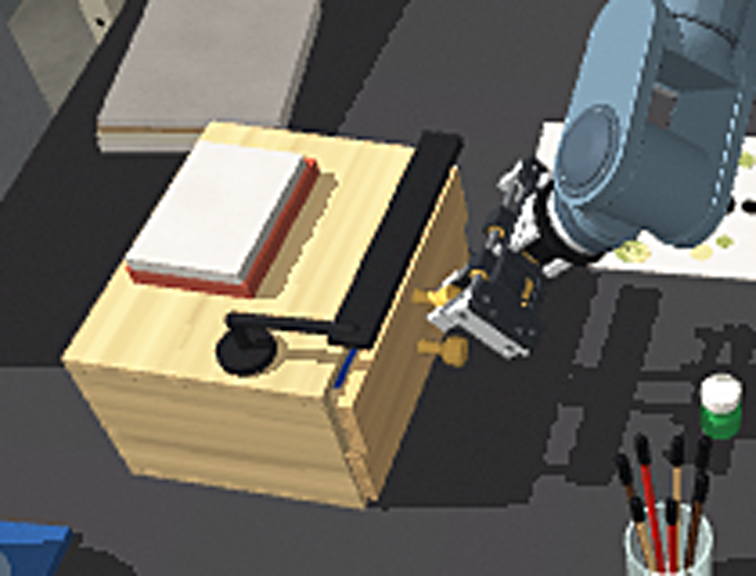

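The fingers hold the top knob at (440,297), with a gap of 26.7 mm. The lamp is clear. Pulling now.

Run:
```python
from h import *
p0=np.array(r.get_obs()['ee_pos'])
r.line_to(p0-.145*a,vel=.06); o=obs()
x=.145
while x<.18:
    x+=.004; r.line_to(p0-x*a,vel=.03); o=r.get_obs(); f=-np.dot(o['wrist_force'],-a); e=np.dot(np.array(o['ee_pos'])-p0,-a); print(round(x,3),round(e,4),round(f,1),round(o['finger_gap'],4))
    if f>15: break
obs()
```

```text
t8.72 [ 0.5749 -0.033   0.1342] F [ 5.1 -0.8 -2.8] gap 0.0268 ff 29.99943897128105
0.149 0.1495 -1.9 0.0271
0.153 0.1534 -0.4 0.0272
0.157 0.1574 -1.0 0.0269
0.161 0.1585 13.5 0.0267
0.165 0.1593 29.1 0.0272
t10.13 [ 0.5759 -0.019   0.1341] F [ 10.3 -30.  -10.6] gap 0.0272 ff 29.99422506429255
```

Run:
```python
from h import *
d=(a-up)/np.sqrt(2)
p=np.array(r.get_obs()['ee_pos'])+.0005*a; r.line_to(p,vel=.03); obs()
hand.open_gripper(); obs(); r.line_to(p-.12*d,vel=.15)
p=np.array([.40,.12,.30]); r.movep(p,quat(-up,b)); obs()
for n in('top','side'): s=snap(n,n+'2')
c=load('top2')['image'][110:260,250:440]; cv2.imwrite('pics/c3.png',cv2.resize(c,None,fx=4,fy=4,interpolation=cv2.INTER_CUBIC))
c=load('side2')['image'][90:240,60:250]; cv2.imwrite('pics/c4.png',cv2.resize(c,None,fx=4,fy=4,interpolation=cv2.INTER_CUBIC))
```

```text
t10.49 [ 0.5759 -0.0196  0.1341] F [ 4.8 -1.3 -3.4] gap 0.0271 ff 29.999137753620744
t11.61 [ 0.5759 -0.0195  0.1341] F [ 0.7 -0.3 -0.7] gap 0.0942 ff 0.0
t13.40 [0.4001 0.1195 0.2993] F [0.3 0.3 0.1] gap 0.0938 ff 0.0
```

View pics/c3.png

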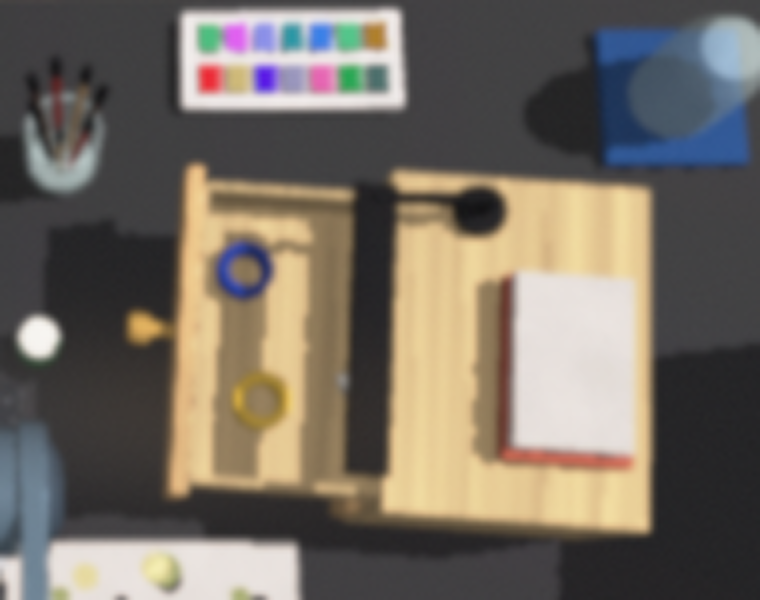

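View pics/c4.png

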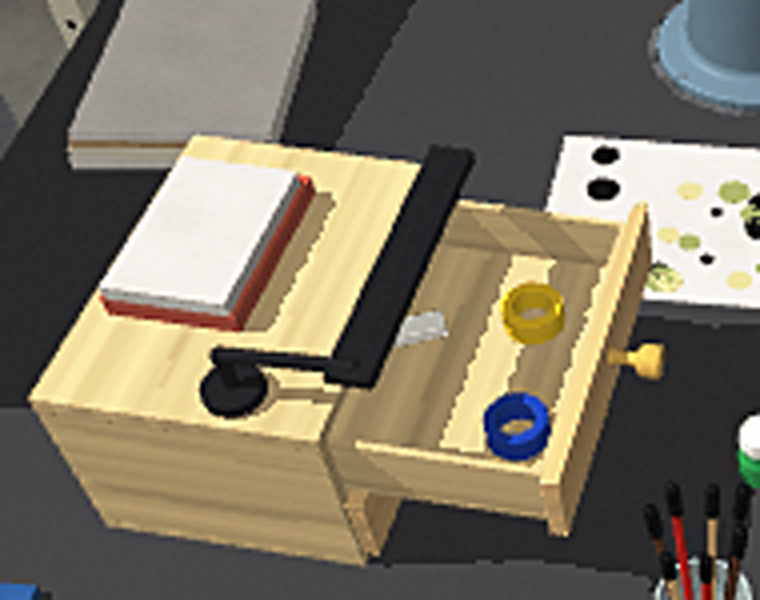

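The blue roll is at about (244,270) in the top crop (full frame 311,178). The yellow roll is about 117 mm away, and the eraser sits at the back. There is room for the open fingers across the drawer. Next: precise fits of the roll and the stand.

```bash
cat >> h.py <<'E'
def onplane(s,uv,z):
    h=s['image'].shape[0]; f=h/2/np.tan(np.radians(s['fov_y'])/2); M=cv2.Rodrigues(np.array(s['rvec'],float))[0]
    C=-M.T@np.array(s['tvec']).ravel(); uv=np.atleast_2d(uv).astype(float)
    v=np.c_[(uv[:,0]-s['cx'])/f,(uv[:,1]-s['cy'])/f,np.ones(len(uv))]@M
    return C+v*((z-C[2])/v[:,2])[:,None]
def proj(s,P):
    h=s['image'].shape[0]; f=h/2/np.tan(np.radians(s['fov_y'])/2)
    return cv2.projectPoints(np.atleast_2d(P).astype(float),np.array(s['rvec'],float),np.array(s['tvec'],float),np.array([[f,0,s['cx']],[0,f,s['cy']],[0,0,1]]),None)[0][:,0]
def silh(s,c,parts):
    # mask of stacked cylinders (radius,z0,z1[,r1]) at c, 4x supersampled
    m=np.zeros((384*4,512*4),np.uint8); t=np.linspace(0,2*np.pi,48)
    for r0,z0,r1,z1 in parts:
        P=np.r_[np.c_[c[0]+r0*np.cos(t),c[1]+r0*np.sin(t),t*0+z0],np.c_[c[0]+r1*np.cos(t),c[1]+r1*np.sin(t),t*0+z1]]
        cv2.fillConvexPoly(m,cv2.convexHull(((proj(s,P)+.5)*4-.5).round().astype(np.int32)),255)
    return cv2.resize(m,(512,384),interpolation=cv2.INTER_AREA)/255.
def fit(s,c0,parts,obsm):
    from scipy.optimize import minimize
    g=lambda m:cv2.GaussianBlur(m,(0,0),1.0)
    O=g(obsm.astype(float)); f=lambda c:((g(silh(s,c,parts))-O)**2).sum()
    q=minimize(f,c0,method='Nelder-Mead',options=dict(initial_simplex=[c0,np.add(c0,[.008,0]),np.add(c0,[0,.008])],xatol=1e-4)); return q.x,q.fun,O.sum()
E
python3 - <<'E'
from h import *
for n in('top','side'):
    s=load(n+'2'); im=s['image']; hsv=cv2.cvtColor(im,cv2.COLOR_BGR2HSV); P=cloud(s)
    blue=((hsv[...,0]>105)&(hsv[...,0]<130)&(hsv[...,1]>110))
    c0=[.6,-.08]; u,v=np.round(proj(s,[.605,-.09,.11])[0]).astype(int)
    w=np.zeros_like(blue); w[v-22:v+23,u-22:u+23]=1; m=(blue&w).astype(np.uint8)
    cs,_=cv2.findContours(m,cv2.RETR_EXTERNAL,cv2.CHAIN_APPROX_NONE); k=max(cs,key=cv2.contourArea); fm=np.zeros_like(m); cv2.drawContours(fm,[k],-1,1,-1)
    print(n,'blue px',m.sum(),'fit',fit(s,c0,[(.026,.095,.026,.119)],fm), cv2.minEnclosingCircle(onplane(s,k[:,0],.119)[:,:2].astype(np.float32)))
    # spindle: bright low-saturation
    s=load(n+'0'); im=s['image']; u,v=np.round(proj(s,[.578,.15,.05])[0]).astype(int)
    g=im.min(2); hs=cv2.cvtColor(im,cv2.COLOR_BGR2HSV)
    print(g[v-14:v+15,u-10:u+11][::2])
E
```

```text
top blue px 57 fit (array([ 0.63400183, -0.11822223]), np.float64(77.46962832039782), np.float64(57.0)) ((0.6304468512535095, -0.1186564490199089), 0.023645125329494476)
[[ 65  64  64  64  65  65  64  65  64  64  63  64  64  64  64  64  64  64
   64  64  63]
 [ 64  64  65  63  64  65  65  64  65  64  64  64  64  65  64  64  65  63
   64  64  64]
 [ 64  64  64  64  66  66  66  68  69  70  70  69  69  67  66  65  65  64
   64  64  64]
 [ 65  65  67  71  75  80  84  87  88  89  89  88  87  87  85  80  73  68
   66  65  65]
 [ 66  70  79  86  90  91  92  93  94  95  95  95  93  93  93  93  91  85
   79  72  66]
 [ 73  84  90  92  91  93  99 113 130 138 136 123 106  96  95  95  94  94
   93  88  77]
 [ 83  89  89  87  86  97 128 170 201 212 207 187 152 118  98  95  95  94
   92  86  76]
 [ 75  74  70  69  71  89 127 171 202 214 211 197 169 134 107  96  94  90
   81  71  61]
 [ 63  64  63  63  67  74  93 118 140 154 157 155 142 121 102  93  88  78
   68  65  61]
 [ 64  65  65  65  65  66  72  84  95 105 111 113 110  98  91  93  92  86
   75  67  62]
 [ 67  74  76  77  75  71  71  74  80  8
[... 1228 characters left out ...]
1 106 104  96 199 224 206 196 185 163 144 143 112 102 106 111
   83  64  69]
 [117 111 109 105 103  94 198 215 201 191 171 151 147 145  76 108 107 106
  107 106  63]
 [ 62 118 110 107 103  94 229 208 194 181 159 145 143 142  49  58  59  57
   60  57  63]
 [ 61  59 114 110  90 100 168 210 190 170 150 148 146  96  54  64  63  64
   64  62  63]
 [116 112 109 111  79  79  90 105 104 101 103 105 110  83  68  59  64  63
   62  57  63]
 [108 108 106 109 108  94  73  69  63  57  54  53  55  50  56  58  59 112
   53  54 114]
 [108 105 105 108 106 106 107 107 109  94  97 113 110 109 109 108 106 106
  106 107 113]
 [116 107 106 107 107 105 104 105 106 105 107 106 105 104 104 104 103 104
  109  99  45]]
```

Run:
```python
from h import *
for n in('top','side'):
    s=load(n+'2'); im=s['image']; hsv=cv2.cvtColor(im,cv2.COLOR_BGR2HSV)
    blue=((hsv[...,0]>105)&(hsv[...,0]<135)&(hsv[...,1]>(90 if n=='top' else 110)))
    u,v=np.round(proj(s,[.632,-.121,.11])[0]).astype(int)
    w=np.zeros_like(blue); w[v-15:v+16,u-15:u+16]=1; m=(blue&w).astype(np.uint8)
    cs,_=cv2.findContours(m,cv2.RETR_EXTERNAL,cv2.CHAIN_APPROX_NONE); k=max(cs,key=cv2.contourArea); fm=np.zeros_like(m); cv2.drawContours(fm,[k],-1,1,-1)
    print(n,'blue px',m.sum(),fm.sum(),fit(s,[.632,-.121],[(.026,.095,.026,.119)],fm))
    for k in '0','2':
      s=load(n+k); im=s['image']; u,v=np.round(proj(s,[.578,.15,.05])[0]).astype(int)
      g=im.min(2); w=np.zeros(g.shape,bool); w[v-12:v+13,u-9:u+10]=1
      m=w&(g>(125 if n=='side' else 135)); print(k,'spindle',m.sum(),silh(s,[.578,.15],[(.0138,.025,.0138,.067),(.0138,.067,.008,.075)]).sum(),fit(s,[.578,.15],[(.0138,.025,.0138,.067),(.0138,.067,.008,.075)],m))
      if n=='top':
        m=(w*0).astype(bool); m[v-20:v+20,u-20:u+20]=1; m&=(g>80); k_=max(cv2.findContours(m.astype(np.uint8),0,1)[0],key=cv2.contourArea); fm=np.zeros(g.shape,np.uint8); cv2.drawContours(fm,[cv2.convexHull(k_)],-1,1,-1)
        print('base',fm.sum(),fit(s,[.578,.15],[(.045,0,.045,.01)],fm))
```

```text
top blue px 70 70 (array([ 0.63396451, -0.11912909]), np.float64(64.96448988032722), np.float64(70.00000000000001))
0 spindle 36 58.87450980392157 (array([0.58072572, 0.15074975]), np.float64(5.306937891948275), np.float64(36.0))
base 379 (array([0.57632128, 0.15030628]), np.float64(11.560162923868074), np.float64(379.00000000000006))
2 spindle 35 58.87450980392157 (array([0.58068711, 0.15062171]), np.float64(5.933153831616052), np.float64(35.0))
base 342 (array([0.57938876, 0.15149969]), np.float64(28.267025790306093), np.float64(342.0))
side blue px 196 221 (array([ 0.63303396, -0.12428681]), np.float64(5.145765889550368), np.float64(221.00000000000003))
0 spindle 99 110.25490196078431 (array([0.57801111, 0.14850073]), np.float64(1.0965220579265555), np.float64(99.0))
2 spindle 99 110.25490196078431 (array([0.57801111, 0.14850073]), np.float64(1.0965220579265555), np.float64(99.0))
```

Run:
```python
from h import *
Q=quat(-up,b); B=np.array([.6333,-.1225,0])
r.movep(B+[0,0,.25],Q); r.line_to(B+[0,0,.119],vel=.12); o=obs()
hand.close_gripper(); obs()
r.line_to(B+[0,0,.123],vel=.03); obs()
r.line_to(B+[0,0,.24],vel=.12); obs()
S=np.array([.578,.1495,0])
r.movep(S+[0,0,.19],Q); r.line_to(S+[0,0,.119],vel=.1); r.pause(.3); obs()
s=snap('side','side3'); u,v=np.round(proj(s,S+[0,0,.09])[0]).astype(int)
c=s['image'][v-40:v+40,u-50:u+50]; cv2.imwrite('pics/c5.png',cv2.resize(c,None,fx=7,fy=7,interpolation=cv2.INTER_CUBIC)); print(u,v)
```

```text
t16.02 [ 0.634  -0.1228  0.1201] F [0.1 0.8 0.7] gap 0.0936 ff 0.0
t16.76 [ 0.6333 -0.1225  0.119 ] F [-0.8  0.2  0.1] gap 0.0516 ff 29.99999009538442
t17.04 [ 0.6335 -0.1225  0.1232] F [ 0.7 -0.2 -1. ] gap 0.0517 ff 29.999821381643414
t18.17 [ 0.6327 -0.1223  0.2387] F [-0.7 -0.4 -0.8] gap 0.0519 ff 29.99974583275616
t20.42 [0.5783 0.1496 0.1196] F [-0.1 -0.2 -1.8] gap 0.0515 ff 29.99977416358888
276 193
```

View pics/c5.png

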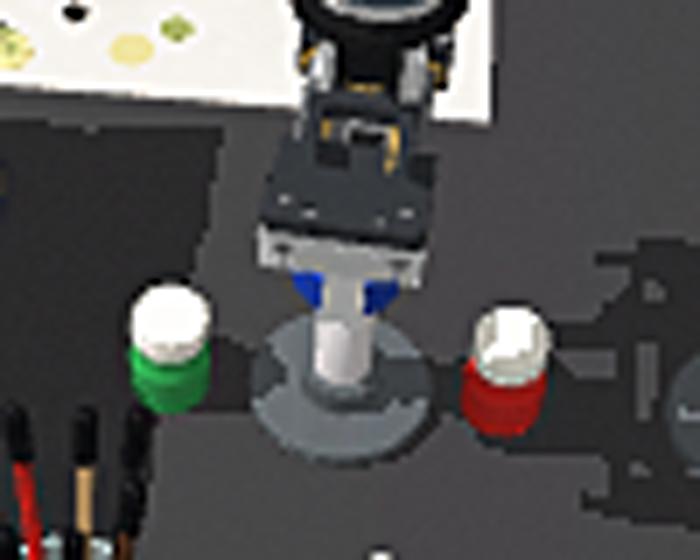

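The roll is held over the spindle: blue spans x≈295–395 in the crop, the finger 325–362 and the spindle 313–370. Now measuring the lateral (y) offset in the same picture.

Run:
```python
from h import *
s=load('side3'); im=s['image']; hsv=cv2.cvtColor(im,cv2.COLOR_BGR2HSV)
m=((hsv[...,0]>105)&(hsv[...,0]<135)&(hsv[...,1]>110)); w=np.zeros_like(m); w[180:205,260:292]=1; m&=w
for v in range(188,202):
    x=np.where(m[v])[0]; 
    for y in [.1495]:
        q=np.where(silh(s,[.5783,y],[(.026,.0955,.026,.1195)])[v]>.5)[0]
    S=np.where(im[v].min(1)>125)[0]; S=S[(S>262)&(S<290)]
    print(v,(x.min(),x.max()) if len(x) else 0,(q.min(),q.max()) if len(q) else 0)
f=1/(proj(s,[.578,.16,.1])[0]-proj(s,[.578,.15,.1])[0]); print('mm/px',10*f[0])
# spindle edges vs model
for v in range(200,209):
    x=np.where(im[v,266:286].min(1)>125)[0]+266; q=np.where(silh(s,[.578,.1495],[(.0138,.025,.0138,.067),(.0138,.067,.008,.075)])[v]>.5)[0]
    print(v,(x.min(),x.max()) if len(x) else 0,(q.min(),q.max()) if len(q) else 0)
```

```text
188 0 (np.int64(268), np.int64(284))
189 0 (np.int64(268), np.int64(284))
190 0 (np.int64(268), np.int64(284))
191 0 (np.int64(268), np.int64(284))
192 (np.int64(268), np.int64(271)) (np.int64(268), np.int64(283))
193 (np.int64(268), np.int64(282)) (np.int64(268), np.int64(283))
194 (np.int64(268), np.int64(282)) (np.int64(269), np.int64(283))
195 (np.int64(269), np.int64(282)) (np.int64(269), np.int64(282))
196 (np.int64(270), np.int64(281)) (np.int64(270), np.int64(282))
197 (np.int64(278), np.int64(280)) (np.int64(272), np.int64(280))
198 0 (np.int64(274), np.int64(278))
199 0 0
200 0 0
201 0 0
mm/px 3.2548887796716834
200 (np.int64(271), np.int64(278)) (np.int64(271), np.int64(279))
201 (np.int64(271), np.int64(278)) (np.int64(271), np.int64(279))
202 (np.int64(271), np.int64(278)) (np.int64(271), np.int64(279))
203 (np.int64(271), np.int64(278)) (np.int64(271), np.int64(278))
204 (np.int64(271), np.int64(278)) (np.int64(271), np.int64(278))
205 (np.int64(271), np.int64(278)) (np.int64(271), np.int64(278))
206 (np.int64(271), np.int64(277)) (np.int64(271), np.int64(278))
207 (np.int64(272), np.int64(276)) (np.int64(272), np.int64(277))
208 0 (np.int64(274), np.int64(275))
```

Roll and spindle show the same sub-pixel shift, so they line up to about 1 mm. Descending with force monitoring.

```bash
cat > desc.py <<'E'
from h import *
p=np.array([.578,.1495,.119]); p[:2]
hist=[]
while p[2]>.047:
    p[2]-=.003 if p[2]>.055 else .001
    r.line_to(p,vel=.04 if p[2]>.055 else .015); o=r.get_obs(); f=np.array(o['wrist_force']); print(np.round(o['ee_pos'],4),'cmd',np.round(p,4),np.round(f,1),np.round(o['wrist_torque'],2))
    if f[2]>12: print('contact'); break
    if np.hypot(*f[:2])>3: p[:2]+=np.clip(f[:2]*.00015,-.0007,.0007)
obs()
E
python3 desc.py
```

```text
[0.5777 0.1495 0.1156] cmd [0.578  0.1495 0.116 ] [-0.5  0.1 -0.9] [-0.03  0.04  0.05]
[0.5778 0.1495 0.1127] cmd [0.578  0.1495 0.113 ] [-0.8  0.3 -1. ] [-0.05  0.12 -0.01]
[0.5778 0.1495 0.1097] cmd [0.578  0.1495 0.11  ] [ 0.5 -0.7 -0.8] [-0.04  0.07  0.02]
[0.5778 0.1495 0.1067] cmd [0.578  0.1495 0.107 ] [ 0.7  0.  -0.3] [-0.07  0.05  0.04]
[0.5778 0.1495 0.1037] cmd [0.578  0.1495 0.104 ] [-0.1 -0.1 -0.3] [-0.04  0.06 -0.04]
[0.5778 0.1495 0.1007] cmd [0.578  0.1495 0.101 ] [-0.1  0.  -0.8] [-0.07  0.07 -0.03]
[0.5778 0.1495 0.0977] cmd [0.578  0.1495 0.098 ] [-0.8  0.3 -0.9] [-0.09  0.07 -0.01]
[0.5778 0.1495 0.0947] cmd [0.578  0.1495 0.095 ] [ 0.3  0.  -0.9] [-0.07  0.05 -0.01]
[0.5778 0.1495 0.0917] cmd [0.578  0.1495 0.092 ] [ 0.4 -0.2 -0.7] [-0.06  0.07 -0.03]
[0.5778 0.1495 0.0887] cmd [0.578  0.1495 0.089 ] [ 0.4  1.  -1.1] [-0.04  0.07 -0.01]
[0.5778 0.1495 0.0857] cmd [0.578  0.1495 0.086 ] [-0.1  0.2 -0.6] [-0.06  0.07  0.01]
[0.5778 0.1495 0.0827] cmd [0.578  0.1495 0.083 ] [-1.4  0.5 -0.4] [-0.1  0.1  0. ]
[0.5778 0.1495 0.0797] cmd [0.578  0.1495 0.08  ] [-0.3 -0.
[... 711 characters left out ...]
09 -0.  ]
[0.5779 0.1495 0.0528] cmd [0.578  0.1495 0.053 ] [-1.   0.1 -0.4] [-0.13  0.06 -0.01]
[0.5779 0.1495 0.0519] cmd [0.578  0.1495 0.052 ] [-0.3 -0.3  0. ] [-0.07  0.05 -0.01]
[0.578  0.1495 0.0509] cmd [0.578  0.1495 0.051 ] [ 0.5 -0.5  0. ] [-0.05  0.05 -0.05]
[0.578  0.1495 0.0499] cmd [0.578  0.1495 0.05  ] [ 0.9 -1.  -1.5] [-0.1   0.02 -0.03]
[0.578  0.1495 0.049 ] cmd [0.578  0.1495 0.049 ] [-0.8 -0.9 -0.9] [-0.06  0.06  0.  ]
[0.5781 0.1495 0.0489] cmd [0.578  0.1495 0.048 ] [-3.1 -1.9  5.1] [-0.16  0.69 -0.02]
[0.5781 0.1495 0.0489] cmd [0.5775 0.1492 0.047 ] [-3.3  1.1 10.9] [-0.03  1.03 -0.  ]
t27.57 [0.5781 0.1495 0.0489] F [-3.3  1.1 10.9] gap 0.0522 ff 30.002369340509176
```

It seated at z = 0.0489 as predicted. Relaxing the downward push, releasing and retreating.

Run:
```python
from h import *
p=np.array([.578,.1495,.0488]); r.line_to(p,vel=.02); obs()
hand.open_gripper(); obs(); r.line_to(p+[0,0,.15],vel=.12)
r.movep([.36,.25,.33],quat(-up,b)); obs()
s=snap('side','side4'); snap('top','top4')
c=s['image'][80:280,60:340]; cv2.imwrite('pics/c6.png',cv2.resize(c,None,fx=2.8,fy=2.8,interpolation=cv2.INTER_CUBIC))
```

```text
t27.82 [0.5782 0.1496 0.049 ] F [ 0.2 -0.7  1.3] gap 0.0522 ff 30.00022135209292
t28.62 [0.578  0.1495 0.0488] F [0.2 0.1 0.1] gap 0.0942 ff 0.0
t31.08 [0.3604 0.2497 0.3293] F [-0.7 -0.2  0. ] gap 0.0941 ff 0.0
```

View pics/c6.png

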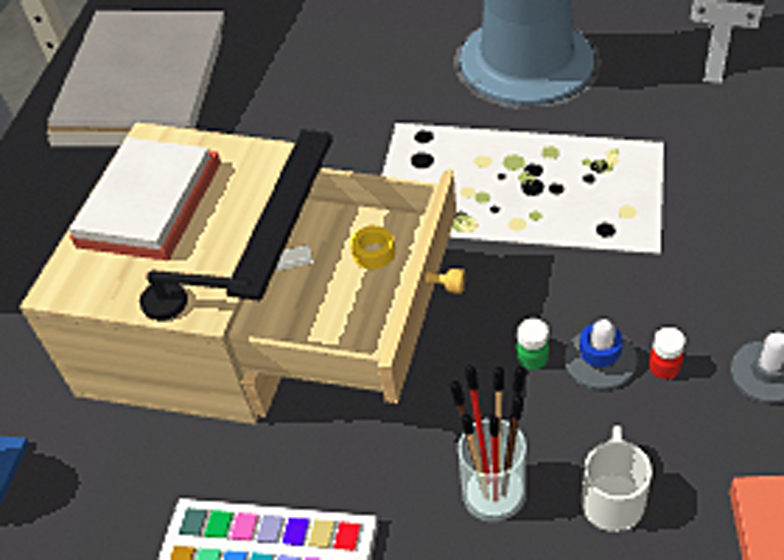

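The blue roll sits flat on the collar at (600,345) and the jars are standing. The drawer is open with the yellow roll (373,247) and the eraser (295,258) still inside. A final check that the drawer did not move since it was pulled to the stop, then hand in.

Run:
```python
from h import *
A,B=load('side2')['image'].astype(int),load('side4')['image'].astype(int)
d=abs(A-B).max(2)>40; print('changed px: drawer front/knob',d[140:220,190:230].sum(),'yellow',d[150:180,180:205].sum(),'knob',d[172:188,212:230].sum())
k=cloud(load('side4')); hsv=cv2.cvtColor(load('side4')['image'],cv2.COLOR_BGR2HSV)
m=(k[...,2]>.118)&(k[...,2]<.15)&(k[...,1]>-.055)&(k[...,1]<.01)&(abs(k[...,0]-.575)<.03); print('knob disc front y',np.nanmax(k[m][:,1]))
if d[172:188,212:230].sum()<5: print(close_job())
```

```text
changed px: drawer front/knob 107 yellow 0 knob 0
knob disc front y -0.014541953154577594
the job is handed in; nothing more can be done
None
```

The blue roll is on the stand's spindle, lying flat on the collar. The top drawer is open at its stop with the yellow roll and eraser still inside, and the job was handed in at about 31 s of the 67 s allowed.

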